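Set the study timer to the red subject and start it

ROBOT

A 6-joint arm with a two-finger parallel gripper is mounted at the origin on the work surface. World frame = base frame: x ahead of the robot, y to its left, z up, the work surface at z = 0. Lengths are in m, angles in rad, forces in N, time in s.
With the tool pointing down it reaches from about 0.375 to 0.9 m from the base axis. Payload 3.1 kg.
Tool frame: the origin (TCP) lies midway between the tips of the shut fingers; the grasp point (between the pads) lies 19 mm behind it; z points along the fingers, y is the line along which they close (so a half turn about z gives the same grasp; the last joint's range is limited). The gripper opens to 87 mm and grips with 3 to 60 N. Pads are 19 mm wide; open, the fingers measure 117 mm over their backs; the gripper's body (75 mm by 190 mm) begins 51 mm behind the grasp point.
Start: joints at [1.058, 0.527, 1.433, -0, 1.181, -0.178], TCP at [0.205, 0.59, 0.223] pointing down, gripper open.
Joint ranges: [-3.08, 3.08], [-0.75, 2.2], [0.22, 2.44], [-1.43, 4.57], [0, 2.65], [-2.85, 2.85]. Speed limits (rad/s): [2.79, 2.79, 3.14, 3.14, 3.14, 3.14].

INTERFACE

Orientations are given as a unit quaternion [x, y, z, w].
In Python, from rig import status, imaging, order gives the robot as it stands.
- The arm moves only by the tool arm_command, never from a script. Its argument "deltas" is one flat list of numbers, 5 for each row, row after row: the opening, from -1 (shut) to 1 (fully open), so that 0 is half open, then the shift along the tool's x, y, z in m, then the turn about the tool's z in rad. In form: [gripper, tx, ty, tz, roll, gripper, tx, ty, tz, roll, ...]. A call has 1 to 12 rows; each row shifts and turns the commanded pose from where the row before left it, along the tool's axes as they then stand; what a row does not reach is not made up. A row lasts 1/8 s, in which the tool goes at most 62.5 mm and 10.7 degrees, less where a joint would pass 70% of its speed; a pose out of reach is approached as far as the arm can. A call with a gripper value outside its range is refused whole. The fingers move at their own pace and stop on an object; "newtons" is the grip in N (left out, the last holds). Time passes only in rows, so rows that do not move let the fingers close. It gives the time, the measured TCP pose, the force, the opening and the grip force at its end, in the units of the state.
- status.get_obs(): the state, without advancing time (a new reading comes with each control period).
- imaging.camera(name): name is "side" or "top"; returns (picture, depth): 480x640x3 uint8, red, green, blue; 480x640 float32, m along the optical axis (not along the pixel's ray), 0 where there is no reading.
- imaging.camera_params(name): a dict with "intrinsics" (3x3 intrinsics, pixels), "camera_from_world" (4x4, takes a point from world to camera coordinates). Camera axes: x right, y up, looking along -z (the intrinsics and any distortion apply to the point x, -y, -z); pixel columns grow to the right and rows downward; lengths in m; the calibration is good to about 2 mm. A picture is of the moment at which its call begins. camera_params takes no time and is no camera call.
- order.hand_in(): hands the job in; it is judged then, once.
The state is a dict: "time": time; "q": joint angles; "joint_velocities": joint speeds; "joint_torque": joint torques, N m; "position": TCP position; "tool_rot": TCP orientation; "ft_force": force on the tool from outside, world axes, zero at the start; "moment": the same for the moment, N m; "grip_width": finger opening in m; "grip_force": force on a finger pad.
Only numpy, scipy, OpenCV 4.12 (cv2) and the standard library are available. Lean on these libraries where they do the work, as an engineer would, in place of code of your own. Each camera call takes 0.05 s, during which the arm holds its last target. There are 200 camera calls.

TASK

Set the desk's study timer for the red subject: push the black tab round with the fingertips, without pinching it, until it points at the red marker. Then, with the dial staying there, press the black start button all the way down, let it come back up and draw clear. Leave everything else on the desk where it stands.

Things in the scene. Friction and masses are not known exactly. Their poses are not given: they have to be found in the camera images.
- timer: The study timer: a pale pink flat box that stays put on the desk, 230 (x) by 220 (y), deck 40 above the desk; a white round dial on the deck, a start button behind the dial. Origin: on the dial's vertical axis, at desk height. The box reaches from 100 on its -x side (the front) to 130 on its +x side, and 110 to each side in y. Its own z is up. (Lengths in mm.)
- dial (a joint): Turn of the dial about its vertical axis, rad, positive counter-clockwise from above. At 0 the tab points along the timer's -x; at angle q it points in the timer's frame at the direction pi + q. Stops at -2.25 and 2.25. It turns with stiff friction (about 0.12 N m, some 2 N at the tab), has no clicks or spring, and stays where it is left. The dial is 104 across, its top 53 above the desk, with a hub of 36 across up to 63. (Lengths in mm.)
- tab (a point): The black tab: an upright fin fixed on the dial, white line along its top, 10 thick, reaching radially from 32 to 70 from the dial's axis, its top 86 above the desk (33 above the dial). This point lies in the fin, 60 from the axis, 76 above the desk; its x points radially outward the way the tab points, y is across the fin (counter-clockwise), z up. (Lengths in mm.)
- start (a joint): Press of the start button, m: 0 up, 0.006 fully down. A spring brings it back; fully down takes 5 N.
- start_top (a point): Centre of the top of the start button: a black round button 30 across in a white housing, on the timer's deck 92 from the dial's axis along the timer's +x, pressed straight down. (Lengths in mm.)
- mark_red: Red round marker, 24 across, 4 high, fixed on the deck (origin at its underside, 40 above the desk), centre 92 from the dial's axis, beyond the reach of the tab. The four markers sit on the places where the tab points at dial = -1.92, -0.96, 0.96 and 1.92 rad; which colour is on which place changes. (Lengths in mm.)
- mark_yellow: Yellow round marker, the same as the red one, on another of the four places.
- mark_green: Green round marker, the same as the red one, on another of the four places.
- mark_blue: Blue round marker, the same as the red one, on another of the four places.
- glue_mid (a point): Bystander: glue stick, a blue tube with white cap, upright, 29 across, 94 tall (mm), loose. Point at its middle, half-way up or so.
- eraser_mid (a point): Bystander: blue and white eraser lying flat, 56 x 22 x 13 (mm), loose. Point at its middle, half-way up or so.
- mug_mid (a point): Bystander: white mug, 80 across, 95 tall, handle at its +y (mm), loose. Point at its middle, half-way up or so.
- pencils_mid (a point): Bystander: lilac pencil pot, 72 across, 100 tall, coloured pencils up to 175 above the desk (mm), loose. Point at its middle, half-way up or so.
- tape_mid (a point): Bystander: black tape dispenser, 130 x 50, 76 tall (mm), loose. Point at its middle, half-way up or so.
- chick_mid (a point): Bystander: yellow toy chick, 66 across, 82 tall (mm), loose. Point at its middle, half-way up or so.

How it is judged:
On the way, in this order (a step that is already met when the one before it is completed fails the run):
1. the tab points at the red marker and the dial is still (y of mark_red in the frame of tab between -0.009 and 0.009 m and x of mark_red in the frame of tab above 0 m and velocity of joint dial between -0.03 and 0.03 rad/s and value of joint start below 0.002 m), for 0.3 s.
2. the start button is pressed down while the tab points at the red marker (y of mark_red in the frame of tab between -0.009 and 0.009 m and x of mark_red in the frame of tab above 0 m and value of joint start above 0.0045 m), for 0.05 s.
At the end, for the whole second after the job is handed in: The tab's centre line, drawn outward, passes within 9 mm of the red marker's centre (so it falls on the 24 mm marker), the dial is at rest and the start button is up again after having been pressed at least 4.5 of its 6 mm (y of mark_red in the frame of tab between -0.009 and 0.009 m and x of mark_red in the frame of tab above 0 m and value of joint start below 0.0015 m and velocity of joint dial between -0.03 and 0.03 rad/s); the robot touches nothing.
It fails at once if a bystander is lifted, knocked over or shifted more than 20 mm (distance of any of glue_mid, eraser_mid, mug_mid, pencils_mid, tape_mid, chick_mid from where it was at the start of the episode above 0.02 m).
It fails at once if the tab is pinched between the fingers instead of pushed (the grasp point stands in line with the fin while the fingers bear on it) (y of the grasp point in the frame of tab between -0.005 and 0.005 m and x of the grasp point in the frame of tab between -0.035 and 0.02 m and z of the grasp point in the frame of tab below 0.025 m and contact force between the fingers and dial above 1 N).
It also fails if it takes over 48 s, if anything falls off the work surface, if the arm or the gripper's body presses on something with over 40 N, if the wrist force passes 120 N, or if a joint passes its speed limit or range.

## Working session

There is one attempt and no reset: what is moved stays moved. The work goes in short steps, Python scripts to look and compute and a tool call to move; the robot and the scene stay as the last step left them, time stands still between calls to the robot, and variables do not carry over. Pictures are saved under pics/ and viewed, at most 10 in all, crops included, and the job is handed in when it is done.

Besides the shell and the picture viewer there is one more tool, called as name(argument=value, ...) on one line, values as JSON. arm_command: Moves the arm, as the interface text tells. Its arguments: {"type":"object","properties":{"deltas":{"type":"array"},"newtons":{"type":"number"}},"required":["deltas"]}

```bash
mkdir -p pics
cat > h.py <<'E'
import numpy as np, cv2
from rig import status, imaging, order
def cam(n):
    rgb,d=imaging.camera(n); p=imaging.camera_params(n)
    return rgb,d,np.array(p["intrinsics"]),np.array(p["camera_from_world"]),p
def cloud(d,K,T):
    v,u=np.indices(d.shape)
    P=np.stack([(u-K[0,2])/K[0,0]*d,-(v-K[1,2])/K[1,1]*d,-d,np.ones_like(d)],-1)
    return (P@np.linalg.inv(T).T)[...,:3]
E
python3 - <<'E'
from h import *
for n in ("top","side"):
    r,d,K,T,p=cam(n); np.savez(n+"0.npz",r=r,d=d,K=K,T=T)
    cv2.imwrite(f"pics/{n}0.png",r[...,::-1]); print(n,p)
print(status.get_obs())
E
```

```text
top {'intrinsics': array([[483.01768077,   0.        , 324.1806841 ],
       [  0.        , 483.01768077, 240.04883199],
       [  0.        ,   0.        ,   1.        ]]), 'camera_from_world': array([[-0.00518991, -0.99957712, -0.02861196,  0.02386954],
       [ 0.99486016, -0.00805467,  0.10093756, -0.56269033],
       [-0.10112533, -0.02794104,  0.99448125, -1.37202754],
       [ 0.        ,  0.        ,  0.        ,  1.        ]])}
side {'intrinsics': array([[478.05133089,   0.        , 320.17367283],
       [  0.        , 478.05133089, 234.54033809],
       [  0.        ,   0.        ,   1.        ]]), 'camera_from_world': array([[ 0.83294707, -0.55333276,  0.00469525, -0.46368746],
       [ 0.42810738,  0.64977161,  0.62810901, -0.30090656],
       [-0.35060413, -0.52117148,  0.77811119, -0.90750488],
       [ 0.        ,  0.        ,  0.        ,  1.        ]])}
{'time': 0.1, 'q': array([ 1.05749158e+00,  5.28371056e-01,  1.43377139e+00,  1.57329407e-05,
        1.18140065e+00, -1.78512890e-01]), 'joint_velocities': array([ 0.00084388, -0.00346696, -0.00078689, -0.00103989,  0.00144001,
       -0.00099175]), 'joint_torque': array([-6.59471443e-04, -4.40986598e+01, -1.77151340e+01,  6.34468440e-02,
        5.33218158e-02, -4.23759639e-05]), 'position': array([0.20500543, 0.58972594, 0.22167169]), 'tool_rot': array([ 1.66618119e-01,  9.86021020e-01, -9.14991483e-04, -3.37494764e-04]), 'ft_force': array([-0.4676934 , -0.83731522,  0.94366822]), 'moment': array([0.04055384, 0.02141215, 0.00321991]), 'grip_force': 0.0, 'grip_width': 0.08678196377754202}
```

View pics/top0.png

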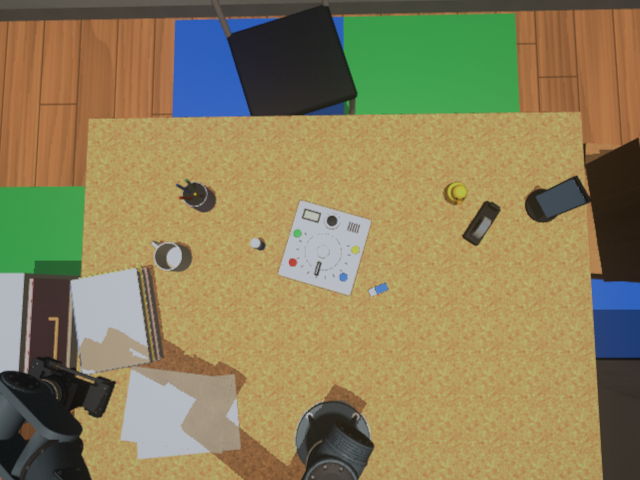

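View pics/side0.png

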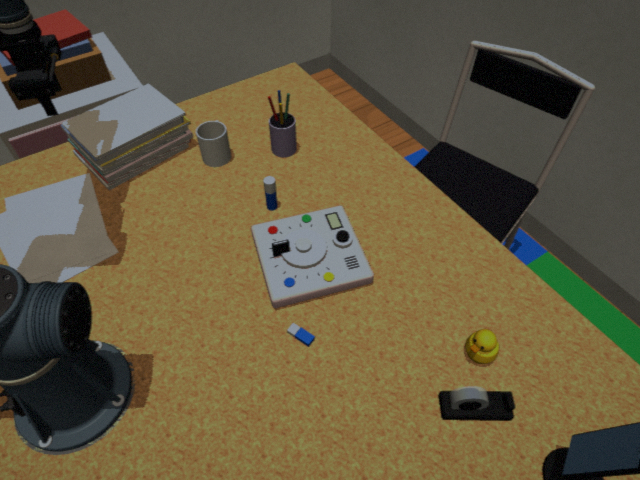

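The top view shows the timer with its dial near (323,252), tab at (318,269), red marker (292,262), start button (332,221). The glue stick at (257,243) stands to the left and the eraser at (379,289) is at the lower right. Red seems to be at dial −0.96, so the tab must go clockwise.

```bash
cat >> h.py <<'E'
def ray(u,v,z,K,T):
    R,t=T[:3,:3],T[:3,3]; c=-R.T@t
    w=R.T@np.array([(u-K[0,2])/K[0,0],-(v-K[1,2])/K[1,1],-1]); return c+w*(z-c[2])/w[2]
def marks(n,r,d,K,T,roi):
    hsv=cv2.cvtColor(r,cv2.COLOR_RGB2HSV); H,S,V=[hsv[...,i].astype(int) for i in range(3)]
    m0=np.zeros(H.shape,bool); u0,u1,v0,v1=roi; m0[v0:v1,u0:u1]=1
    out={}
    for c,m in dict(red=(H<5)|(H>174),yellow=(H>22)&(H<33),green=(H>45)&(H<80),blue=(H>100)&(H<125)).items():
        m=(m&m0&(S>140)&(V>60)).astype(np.uint8)
        k,l,s,ce=cv2.connectedComponentsWithStats(m)
        if k<2: continue
        i=1+np.argmax(s[1:,4]); out[c]=(ray(*ce[i],.044,K,T),s[i,4],ce[i])
    return out
def fit(out):
    qs=[-1.92,-.96,.96,1.92]; import itertools
    names=list(out); W=np.array([out[c][0][:2] for c in names]); best=None
    for p in itertools.permutations(qs,len(names)):
        a=np.array(p)+np.pi; L=.092*np.c_[np.cos(a),np.sin(a)]
        A=W-W.mean(0); B=L-L.mean(0)
        th=np.arctan2((B[:,0]*A[:,1]-B[:,1]*A[:,0]).sum(),(A*B).sum())
        R=np.array([[np.cos(th),-np.sin(th)],[np.sin(th),np.cos(th)]])
        o=W.mean(0)-R@L.mean(0); e=np.linalg.norm(W-(L@R.T+o),axis=1).max()
        if best is None or e<best[0]: best=(e,o,th,dict(zip(names,p)))
    return best
E
python3 - <<'E'
from h import *
for n,roi in (("top",(276,372,200,298)),("side",(250,372,205,305))):
    z=np.load(n+"0.npz"); r,d,K,T=[z[k] for k in "rdKT"]
    o=marks(n,r,d,K,T,roi); print(n,{c:(o[c][0].round(4),o[c][1]) for c in o}); b=fit(o); print(b)
    P=cloud(d,K,T); 
    L=P-np.array([*b[1],0]); c,s=np.cos(b[2]),np.sin(b[2]); x=L[...,0]*c+L[...,1]*s; y=-L[...,0]*s+L[...,1]*c
    rad=np.hypot(x,y); m=(P[...,2]>.070)&(P[...,2]<.1)&(rad<.085)
    print("fin n",m.sum(),x[m].mean(),y[m].mean(),P[m][:,2].max(), "q",np.arctan2(-y[m].mean(),-x[m].mean()))
    dk=(rad<.07)&(P[...,2]>.035)&(P[...,2]<.045); print("deck z",np.median(P[...,2][(abs(x)<.09)&(abs(y)<.1)&(rad>.06)]))
    mb=(np.hypot(x-.092,y)<.03); 
    mm=mb&(r.max(-1)<70); print("button",P[mm].mean(0) if mm.any() else None,"pred",b[1]+.092*np.array([c,s]))
    if n=="top":
        for nm,(u0,u1,v0,v1) in dict(glue=(245,268,230,255),eraser=(365,392,278,300)).items():
            q=P[v0:v1,u0:u1].reshape(-1,3); q=q[q[:,2]>.008]; print(nm,q.mean(0),q.min(0),q.max(0))
    u0,u1,v0,v1=roi
    cv2.imwrite(f"pics/{n}0c.png",cv2.resize(r[v0:v1,u0:u1,::-1],None,fx=5,fy=5,interpolation=cv2.INTER_CUBIC))
E
```

```text
top {'red': (array([0.4991, 0.1119, 0.044 ]), np.int32(38)), 'yellow': (array([ 0.5406, -0.0683,  0.044 ]), np.int32(3)), 'blue': (array([ 0.4565, -0.0321,  0.044 ]), np.int32(29))}
(np.float64(0.003436625941996508), array([0.53016984, 0.02506528]), np.float64(-0.2681220353769249), {'red': -0.96, 'yellow': 1.92, 'blue': 0.96})
fin n 52 -0.05311827649215629 -0.0015506256070678534 0.09259397274088998 q 0.029183653334865618
deck z 0.04118606623448673
button [ 0.6181981  -0.00095192  0.06248671] pred [0.61888269 0.00069254]
glue [0.5473679  0.20556142 0.08434808] [ 0.42117533 -0.01900872  0.00820118] [0.59659256 0.24620992 1.42193521]
eraser [ 0.41900675 -0.13359635  0.04107663] [ 0.39186213 -0.17276661  0.00807921] [ 0.45276207 -0.01900872  1.42193521]
side {'red': (array([0.4971, 0.1108, 0.044 ]), np.int32(53)), 'yellow': (array([ 0.5317, -0.0686,  0.044 ]), np.int32(60)), 'green': (array([0.5811, 0.0974, 0.044 ]), np.int32(47)), 'blue': (array([ 0.4545, -0.0334,  0.044 ]), np.int32(70))}
(np.float64(0.0003503556515127906), array([0.52630645, 0.02352565]), np.float64(-0.2891552637674286), {'red': -0.96, 'yellow': 1.92, 'green': -1.92, 'blue': 0.96})
fin n 136 -0.050283352940121 -0.0014621474026407445 0.09026992592004757 q 0.029069968986326182
deck z 0.04012946549775992
button [ 0.61317032 -0.00419047  0.06066698] pred [ 0.61448708 -0.00270747]
```

View pics/top0c.png

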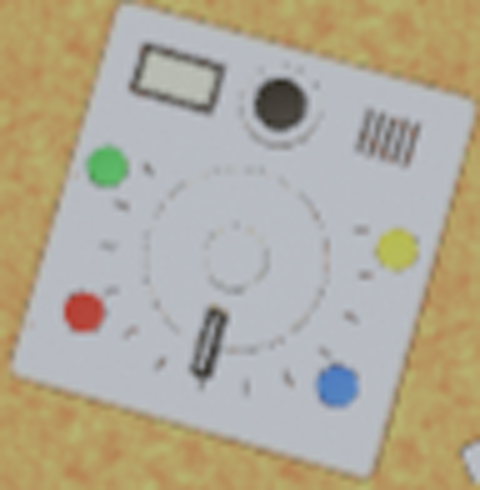

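Timer frame: centre about (0.527, 0.024), yaw −0.288. The dial is at about +0.03 and red is at −0.96 (both views agree, residual 0.4 mm). I'll shut the fingers and carry them to the counter-clockwise side of the tab, staying high.

arm_command(deltas=[-1,-0.0368,-0.0394,0,0,-1,-0.0368,-0.0394,0,0,-1,-0.0368,-0.0394,0,0,-1,-0.0368,-0.0394,0,0,-1,-0.0368,-0.0394,0,0,-1,-0.0368,-0.0394,0,0,-1,-0.0368,-0.0394,0,0,-1,-0.0368,-0.0394,0,0,-1,-0.0368,-0.0394,0,0,-1,-0.0368,-0.0394,0,0,-1,-0.0368,-0.0394,0,0,-1,-0.0368,-0.0394,0,0], newtons=20)

```text
time: 1.6
position: [0.4674, -0.0031, 0.2224]
tool_rot: [0.167, 0.986, 0.0, -0.0]
ft_force: [-0.2, -0.7, -0.1]
grip_width: 0.0005
grip_force: 0.0
```

arm_command(deltas=[-1,0,0,0.04,-0.077,-1,0,0,0.04,0,-1,0,0,0.04,0,-1,0,0,0.03,0,-1,0,0,0.01,0,-1,0,0,0,0])

```text
time: 2.35
position: [0.4669, -0.0013, 0.0623]
tool_rot: [0.129, 0.992, 0.0, -0.001]
ft_force: [-0.6, -0.2, 0.7]
grip_width: 0.0003
grip_force: 0.0
```

```bash
cat >> h.py <<'E'
O=np.array([.5266,.0238]); TH=-.288
def local(P):
    L=P[...,:2]-O; c,s=np.cos(TH),np.sin(TH); return L[...,0]*c+L[...,1]*s, -L[...,0]*s+L[...,1]*c
E
python3 - <<'E'
from h import *
r,d,K,T,p=cam("side"); o=marks("side",r,d,K,T,(250,372,205,305)); print({c:o[c][1] for c in o}, fit(o))
cv2.imwrite("pics/s1.png",cv2.resize(r[150:310,220:400,::-1],None,fx=3.5,fy=3.5,interpolation=cv2.INTER_CUBIC))
s=status.get_obs(); print(s["position"],local(s["position"]),s["ft_force"],s["q"])
E
```

```text
{'yellow': np.int32(61), 'green': np.int32(34), 'blue': np.int32(51)} (np.float64(0.0015761320024485568), array([0.52706449, 0.02278142]), np.float64(-0.2955571524177216), {'yellow': 1.92, 'green': -1.92, 'blue': 0.96})
[ 0.46746289 -0.00141828  0.0629723 ] (np.float64(-0.04953859949418436), np.float64(-0.04097665537355144)) [ 0.03027254 -0.00947027 -0.33905715] [-2.42779269e-01  6.03544431e-01  1.95563645e+00  1.19511223e-05
  5.81738033e-01 -1.55582410e+00]
```

View pics/s1.png

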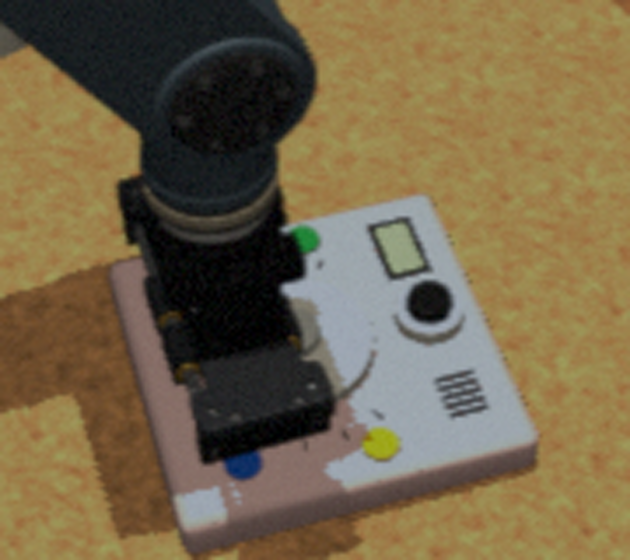

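arm_command(deltas=[-1,0,0.008,0,0,-1,0,0.007,0,0,-1,0,0.0,0,0,-1,0,0,0,0])

```text
time: 2.9
position: [0.471, 0.0133, 0.0628]
tool_rot: [0.128, 0.992, -0.0, 0.0]
ft_force: [0.8, 0.6, 0.0]
grip_width: 0.0006
grip_force: 0.0
```

arm_command(deltas=[-1,0,0.0025,0,0,-1,0,0.002,0,0,-1,0,0.0,0,0])

```text
time: 3.28
position: [0.472, 0.0176, 0.0625]
tool_rot: [0.128, 0.992, 0.0, -0.0]
ft_force: [0.2, 0.3, -0.2]
grip_width: 0.0003
grip_force: 0.0
```

arm_command(deltas=[-1,0,0.0015,0,0,-1,0,0.0015,0,0])

```text
time: 3.52
position: [0.4728, 0.0204, 0.0625]
tool_rot: [0.129, 0.992, -0.0, -0.0]
ft_force: [0.7, 0.7, 0.7]
grip_width: 0.0004
grip_force: 0.0
```

arm_command(deltas=[-1,0,0.0015,0,0,-1,0,0.0015,0,0])

```text
time: 3.78
position: [0.4736, 0.0234, 0.0625]
tool_rot: [0.129, 0.992, 0.0, -0.0]
ft_force: [-0.5, -0.5, -0.6]
grip_width: 0.0004
grip_force: 0.0
```

arm_command(deltas=[-1,0,0.0015,0,0,-1,0,0.0015,0,0])

```text
time: 4.03
position: [0.4742, 0.0259, 0.0625]
tool_rot: [0.128, 0.992, -0.0, -0.0]
ft_force: [-0.8, -2.8, -0.1]
grip_width: 0.0007
grip_force: 1.4
```

arm_command(deltas=[-1,0.00096,0.00595,0,0.115,-1,0.00096,0.00595,0,0.115,-1,0.00096,0.00595,0,0.115,-1,0.00096,0.00595,0,0.115,-1,0.00096,0.00595,0,0.115,-1,0.00096,0.00595,0,0.115,-1,0.00096,0.00595,0,0.115,-1,0.00096,0.00595,0,0.115,-1,0,0,0,0])

```text
time: 5.15
position: [0.4956, 0.0675, 0.0624]
tool_rot: [0.555, 0.832, -0.0, -0.001]
ft_force: [-1.4, 1.6, 1.1]
grip_width: 0.0006
grip_force: 0.8
```

```bash
cat >> h.py <<'E'
def tabinfo(n="top"):
    r,d,K,T,p=cam(n); P=cloud(d,K,T); x,y=local(P); rad=np.hypot(x,y)
    m=(P[...,2]>.070)&(P[...,2]<.1)&(rad<.085)&(rad>.02)
    print(n,"fin n",m.sum(),"q",np.arctan2(-y[m].mean(),-x[m].mean()),"rad",rad[m].min(),rad[m].max())
    return r
def tool():
    s=status.get_obs(); x,y=s["tool_rot"][:2]; a=2*np.arctan2(y,x); q=a-TH-np.pi
    L=s["position"][:2]-O; er=np.array([np.cos(a),np.sin(a)])
    print("tool q",q,"rho",L@er,"t",L@[-er[1],er[0]],s["position"],s["ft_force"],"q",s["q"].round(2))
E
python3 - <<'E'
from h import *
tool(); r=tabinfo(); cv2.imwrite("pics/t2.png",cv2.resize(r[190:310,260:390,::-1],None,fx=4.5,fy=4.5,interpolation=cv2.INTER_CUBIC))
E
```

```text
tool q -0.8881573620539034 rho 0.05226649689957673 t 0.011767417683913445 [0.49564192 0.06752478 0.06238942] [-1.36166384  1.57648691  1.09129547] q [-0.09  0.63  1.87  0.    0.64 -0.48]h.py:40: RuntimeWarning: Mean of empty slice.
  print(n,"fin n",m.sum(),"q",np.arctan2(-y[m].mean(),-x[m].mean()),"rad",rad[m].min(),rad[m].max())
  ret = ret.dtype.type(ret / rcount)
Traceback (most recent call last):
  File "h.py", line 40, in tabinfo
    print(n,"fin n",m.sum(),"q",np.arctan2(-y[m].mean(),-x[m].mean()),"rad",rad[m].min(),rad[m].max())
                                                                            ~~~~~~~~~~^^
ValueError: zero-size array to reduction operation minimum which has no identity
```

arm_command(deltas=[-1,0.0007,0.0037,0,0.072,-1,0,0,0,0,-1,0,-0.01,0,0,-1,0,-0.03,0,0,-1,0,0,-0.04,0,-1,0,0,-0.04,0,-1,0,0,-0.03,0])

```text
time: 6.08
position: [0.4625, 0.0559, 0.1743]
tool_rot: [0.585, 0.811, 0.001, 0.002]
ft_force: [0.2, -0.1, -0.9]
grip_width: 0.0005
grip_force: 0.0
```

Run:
```python
from h import *
tool()
for n in("side","top"):
    try: r=tabinfo(n)
    except Exception as e: print(n,e)
```

```text
tool q -0.9608785860537505 rho 0.050716767587485 t 0.05061630607979844 [0.46253774 0.05589716 0.17425254] [ 0.21452162 -0.10685168 -0.94113284] q [-0.12  0.39  1.88 -0.    0.87 -0.44]
side fin n 113 q -0.9630468474641466 rad 0.03134447200587757 0.06974393490536687
top zero-size array to reduction operation minimum which has no identityh.py:40: RuntimeWarning: Mean of empty slice.
  print(n,"fin n",m.sum(),"q",np.arctan2(-y[m].mean(),-x[m].mean()),"rad",rad[m].min(),rad[m].max())
  ret = ret.dtype.type(ret / rcount)
```

The tab is on red (dial −0.963 measured from the side view). Now over the button.

arm_command(deltas=[-1,-0.0259,0.0315,0,0,-1,-0.0259,0.0315,0,0,-1,-0.0259,0.0315,0,0,-1,-0.0258,0.0315,0,0,-1,0,0,0.04,0,-1,0,0,0.04,0,-1,0,0,0.014,0,-1,0,0,0,0])

```text
time: 7.18
position: [0.6132, -0.002, 0.0773]
tool_rot: [0.585, 0.811, -0.001, -0.001]
ft_force: [0.3, 0.5, 0.1]
grip_width: 0.0006
grip_force: 0.0
```

Run:
```python
from h import *
z=np.load("side0.npz"); r,d,K,T=[z[k] for k in "rdKT"]; P=cloud(d,K,T); x,y=local(P)
m=np.hypot(x-.092,y)<.011; print("button z pct",np.percentile(P[m][:,2],[10,50,90]))
s=status.get_obs(); print(s["position"],local(s["position"]),s["ft_force"])
r=tabinfo("side")
cv2.imwrite("pics/s3.png",cv2.resize(r[150:310,220:400,::-1],None,fx=3.5,fy=3.5,interpolation=cv2.INTER_CUBIC))
```

```text
button z pct [0.05981794 0.0620387  0.06358382]
[ 0.61324071 -0.00201138  0.07727229] (np.float64(0.09040365074437615), np.float64(-0.00013929839202557817)) [0.32108764 0.45084266 0.09902447]
side fin n 120 q -1.0258797483737891 rad 0.031212563272678434 0.08353142832861903
```

View pics/s3.png

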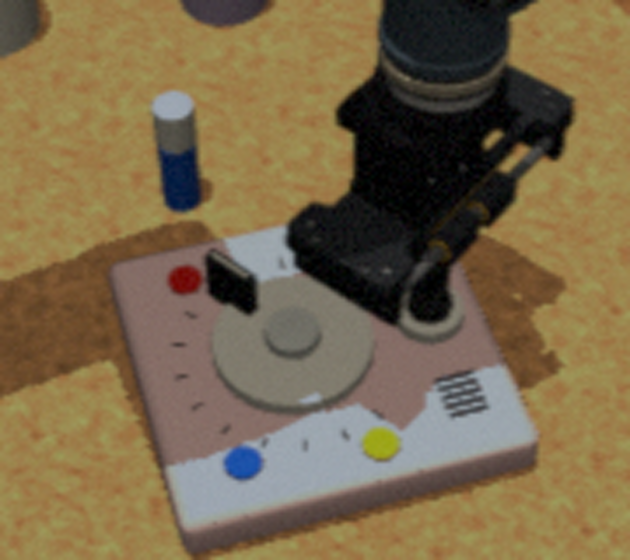

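Run:
```python
from h import *
r,d,K,T,p=cam("side"); P=cloud(d,K,T); x,y=local(P); rad=np.hypot(x,y); a=np.arctan2(-y,-x)
m=(P[...,2]>.070)&(P[...,2]<.095)&(rad<.075)&(rad>.025)&(abs(a+.96)<.45)
print(m.sum(),np.arctan2(-y[m].mean(),-x[m].mean()))
for lo,hi in((.03,.045),(.045,.06),(.06,.072)):
    k=m&(rad>lo)&(rad<hi); print(lo,k.sum(),np.arctan2(-y[k].mean(),-x[k].mean()))
def proj(L,z):
    c,s=np.cos(TH),np.sin(TH); W=np.array([O[0]+c*L[0]-s*L[1],O[1]+s*L[0]+c*L[1],z,1]); q=T@W
    return K[0,0]*q[0]/-q[2]+K[0,2], -K[1,1]*q[1]/-q[2]+K[1,2]
for q in(-.96,-1.06):
  e=np.array([-np.cos(q),-np.sin(q)])
  print(q,[((np.array(proj(R*e,z))-[220,150])*3.5).round(0) for R,z in((.032,.086),(.07,.086),(.092,.044))])
```

```text
115 -0.9628780167270926
0.03 48 -0.961473712209144
0.045 42 -0.9618689146935773
0.06 25 -0.9658218352226968
-0.96 [array([250., 281.]), array([204., 252.]), array([183., 278.])]
-1.06 [array([254., 278.]), array([212., 246.]), array([193., 270.])]
```

arm_command(deltas=[-1,0,0.0015,0.007,0,-1,0,0,0.006,0,-1,0,0,0.003,0,-1,0,0,0.003,0,-1,0,0,0,0])

```text
time: 7.9
position: [0.6154, -0.0014, 0.0597]
tool_rot: [0.585, 0.811, -0.0, -0.0]
ft_force: [-0.8, 0.6, 2.9]
grip_width: 0.0005
grip_force: 1.5
```

arm_command(deltas=[-1,0,0,0.002,0,-1,0,0,0.002,0,-1,0,0,0,0])

```text
time: 8.28
position: [0.6155, -0.0014, 0.0564]
tool_rot: [0.585, 0.811, 0.0, 0.0]
ft_force: [-2.8, 1.5, 8.1]
grip_width: 0.0005
grip_force: 4.0
```

arm_command(deltas=[-1,0,0,0.001,0,-1,0,0,0.001,0,-1,0,0,0,0])

```text
time: 8.65
position: [0.6155, -0.0014, 0.0562]
tool_rot: [0.585, 0.811, 0.0, 0.0]
ft_force: [-5.3, 1.1, 17.2]
grip_width: 0.0006
grip_force: 9.0
```

The force rises sharply with no further travel, so the button is at its bottom. Drawing clear.

arm_command(deltas=[-1,0,0,-0.005,0,-1,0,0,-0.01,0,-1,0,0,-0.03,0,-1,0,0,-0.05,0,-1,0,0,-0.05,0,-1,-0.04,0,0,0,-1,-0.05,0,0,0,-1,-0.05,0,0,0,-1,0,0,0,0])

```text
time: 9.78
position: [0.6609, -0.1387, 0.1982]
tool_rot: [0.587, 0.81, -0.0, 0.001]
ft_force: [-0.5, -0.1, -0.8]
grip_width: 0.0006
grip_force: 0.0
```

Run:
```python
from h import *
s=status.get_obs(); print(s["position"],s["ft_force"])
for n in("side","top"):
    r,d,K,T,p=cam(n); P=cloud(d,K,T); x,y=local(P); rad=np.hypot(x,y); a=np.arctan2(-y,-x)
    for z0 in(.07,.081):
        m=(P[...,2]>z0)&(P[...,2]<.095)&(rad<.075)&(rad>.025)&(abs(a+.96)<.5)
        print(n,z0,m.sum(),np.arctan2(-y[m].mean(),-x[m].mean()))
    b=np.hypot(x-.092,y)<.011; print("button z",np.percentile(P[b][:,2],[10,50,90]))
    if n=="side": cv2.imwrite("pics/s4.png",cv2.resize(r[130:310,200:400,::-1],None,fx=3.3,fy=3.3,interpolation=cv2.INTER_CUBIC))
    else: cv2.imwrite("pics/t4.png",cv2.resize(r[190:310,240:390,::-1],None,fx=5,fy=4.9,interpolation=cv2.INTER_CUBIC))
```

```text
[ 0.66087671 -0.13868533  0.19818725] [-0.53395133 -0.08141409 -0.79725901]
side 0.07 115 -0.963756037625863
side 0.081 73 -0.9841160183236721
button z [0.05945863 0.06131354 0.06341952]
top 0.07 53 -0.974461896040751
top 0.081 49 -0.9810220425011327
button z [0.05823276 0.06221708 0.0664277 ]
```

View pics/s4.png

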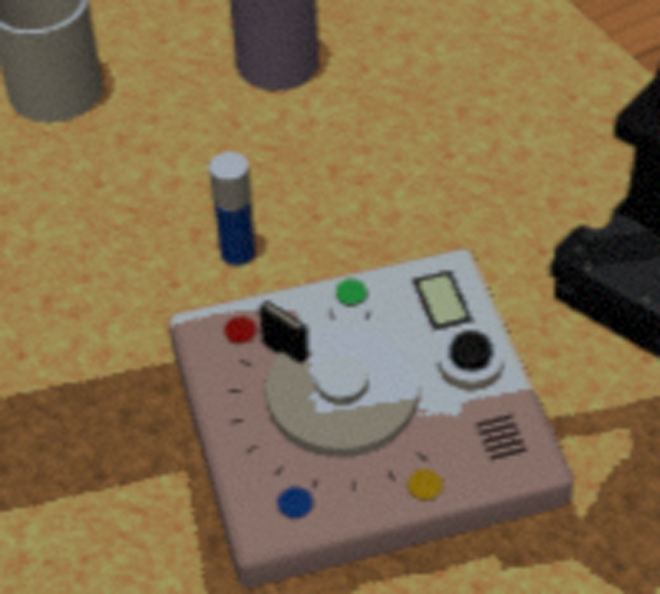

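View pics/t4.png

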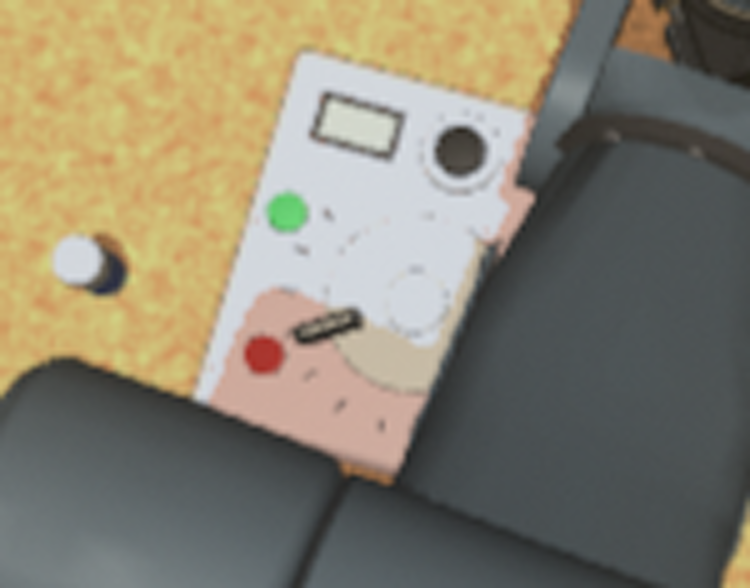

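The top view shows the tab's line, from (360,318) to (297,335), running to the red marker at (265,354). Allowing for parallax, it misses the marker's centre by about 2 mm. The button is up, the glue stick stands where it was, and the arm is clear.

```bash
python3 -c "
from rig import order; print(order.hand_in())"
```

```text
the job is handed in; nothing more can be done
None
```

The job is handed in: the tab points at the red marker (about 2 mm off its centre), the start button was pressed to its stop and came back up, and the arm is clear; the hand-in returned no verdict.

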